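# Clamp the sieve cassette with its draw latch

### The arm

A 6-joint arm with a two-finger parallel gripper is mounted at the origin on the work surface. World frame = base frame: x ahead of the robot, y to its left, z up, the work surface at z = 0. Lengths are in m, angles in rad, forces in N, time in s.
With the tool pointing down it reaches from about 0.275 to 0.725 m from the base axis. Payload 15.9 kg.
Tool frame: the origin (TCP) lies at the very end of the fingers, on their centre line; the grasp point (between the pads) lies 19 mm behind it; z points along the fingers, y is the direction in which the jaws open and shut (so a half turn about z gives the same grasp; the last joint's range is limited). The gripper opens to 85 mm and grips with 20 to 120 N. Pads are 22 mm wide; open, the fingers measure 114 mm over their backs; the gripper's body (76 mm by 85 mm) begins 54 mm behind the grasp point. The pads swing forward as they close: fully open they stand 13 mm farther back than shut.
Start: joints at [1.113, 0.213, -0.034, 1.323, 0, 1.571], TCP at [0.221, 0.449, 0.231] pointing down, gripper open.
Joint ranges: [-2.98, 2.98], [-0.74, 1.72], [-1.14, 1.35], [-2.1, 2.04], [-1.57, 1.44], [-3.14, 3.14]. Speed limits (rad/s): [1.89, 1.89, 2.39, 2.57, 3.14, 3.14].

### API

Orientations are given as a rotation vector (axis times angle).
In Python, from cell import status, camera, get_calibration, ctrl, nets gives the robot as it stands. The module is installed in compiled form; this text tells all that it offers.
- The arm moves only by the tool move_arm, never from a script. Its argument "plan" is a list of rows, each a list of 2 entries, a list of its own where there are three numbers: the shift along the world's x, y, z normalised to -1 to 1, where 1 is 0.5 m, then the turn about the world's z normalised to -1 to 1, where 1 is 2 pi rad. In form: [[[x, y, z], turn], ...]. A call has 1 to 20 rows; each row is the pose to reach, as a shift and turn from the pose commanded when the call began, turning the shorter way round; what a row does not reach only later rows make up. A row lasts 1/10 s, in which the tool goes at most 50 mm and 8.59 degrees, less where a joint would pass 70% of its speed; a pose out of reach is approached as far as the arm can. A call with a number of a shift or a turn outside -1 to 1 is refused whole. A call with a gripper value outside its range is refused whole. "fingers" is the closure in counts, from 0 (fully open) to 255 (shut), set as the call begins (left out, the last holds). The fingers move at their own pace and stop on an object; "newtons" is the grip in N (left out, the last holds). Time passes only in rows, so rows that repeat a pose let the fingers close. It gives the time, the measured TCP pose, the force and the opening at its end, in the units of the state.
- status.sense(): the state, without advancing time (a new reading comes with each control period).
- camera(name): name is "scene" or "top" or "wrist"; returns the picture (400x640x3 uint8, red, green, blue); there is no depth.
- get_calibration(name): a dict with "intrinsics" (3x3 intrinsics, pixels), "rvec" (rotation vector, rad) and "tvec" (3), from world to camera coordinates, as OpenCV has them; the wrist camera has in their place "tool_from_camera" (4x4, takes a point from camera to tool coordinates, whose origin is the TCP and whose axes are the flange's). Camera axes: x right, y down, z forward; pixel columns grow to the right and rows downward; lengths in m; the calibration is good to about 2 mm. A picture is of the moment at which its call begins: read the wrist's pose just before it. get_calibration takes no time and is no camera call.
- ctrl.finish_job(): hands the job in, once; it reports no verdict.
Trained networks look in the newest picture that a camera, given by its name, has taken for a name from the list of things; names that differ only in an ending like _2 or _b are one class to them, and where a whole thing is asked for, a point or a joint stands for the part that bears it (a point fixed in the world has none). Each returns a list of dicts, best first, with "confidence" (0 to 1); they miss things now and then, are a little off and sometimes report something else, mostly with a low value. They report only what shows in the picture. A call takes as long as a camera call.
- nets.look_for(target, camera): "at" ([column, row] in pixels, amid what is visible of it).
The state is a dict: "time_s": time; "joint_pos": joint angles; "qd": joint speeds; "joint_torque": joint torques, N m; "eef_pos": TCP position; "orientation": TCP orientation; "contact_force": force on the tool from outside, world axes, zero at the start; "torque": the same for the moment, N m; "gripper_width": opening from 0.0 (shut) to 1.0 (fully open).
Only numpy, scipy, OpenCV 4.12 (cv2) and the standard library are available. Lean on these libraries where they do the work, as an engineer would, in place of code of your own. Each camera call takes 0.05 s, during which the arm holds its last target. There are 200 camera calls.

### The job

Clamp the sieve cassette to the sifter with the draw latch: lower the raised claw so that its tooth drops into the slot behind the keeper's crossbar and lies snug against it, then swing the lever down over centre until it is fully shut, and let go. Find the slot gently: while you handle the claw, do not press or pull it hard against the keeper; do not force the lever down hard onto its rest, and leave the other things on the table where they are.

Things in the scene. Friction and masses are not known exactly. Their poses are not given: they have to be found in the camera images.
- sifter: Bench sifter, aluminium housing fixed on the table, flat deck 60 mm high. Frame: origin on the table under the lever's hinge line; x along the draw line from lever hinge to keeper, y parallel to the latch hinges, z up. The latch is centred on y = 0. Housing x -115..24, y -170..55 mm; a round feed collar (46 mm radius, 36 mm high) stands on it at x -62, y -118 mm.
- keeper_zone (a point): Fixed point of the sifter at x 53.5, y 0, z 78 mm: mean place of the keeper on the cassette's edge. Keeper: round steel crossbar along y, 8 mm diameter, top at z 78; behind it (+x) a slot 14 mm wide, 18 deep, then a block 16 mm long, top z 78; before it a block, top z 74. The bar's true centre is x 48.5 to 58.5 mm (slot from bar +4 to +18 mm): not reported, to be seen or felt.
- lever (a joint): Latch lever, hinge along y at sifter x 0, z 84 mm. rad: 0 = shut, handle flat to -x; pi/2 = upright (it starts near that). At value a the handle runs from the hinge along (-cos a, sin a) in x, z, 90 mm long, 24 wide, 6 thick. Friction (0.05 N m) holds it. Once the claw is hooked it gets heavy (3 to 12 N at its end); dead centre is near 0.12 rad, below that it stays down on its rest.
- claw (a joint): Claw's angle to the lever, rad: its raised angle above level is this value minus the lever's (starts 0.1 to 0.7; hooked it points 0.1 to 0.4 below level). Hinge friction (0.02 N m) holds it, so it does not fall by itself and turns with the lever: the tooth lifts out again if the lever is swung back before the tooth, kept low in the slot, is drawn snug (5 N or more) against the crossbar.
- claw_hinge (a point): The claw's hinge (along y) on the lever, 24 mm from the lever's hinge: with the lever shut it is at sifter x -24, z 86 mm, and it turns with the lever. Moving the claw's front end to a place turns lever and claw together to suit.
- thumb_barrel (a point): Centre of the claw's thumb piece: steel barrel 12 mm in diameter, 30 mm long along sifter y, on a 20 mm wide tab upon the claw's front plate. In the level claw it is 72 mm forward (+x) of the claw hinge and 24 mm above it. Grip it by its two end faces; the claw then turns about it between the fingers. Pressed or pulled against the keeper with over 25 N while held, the claw is damaged.
- claw_tip (a point): Lower end of the claw's tooth (5 mm thick, 20 mm wide, leaning 0.32 rad back under the claw). In the level claw it is 73.5 mm forward of the claw hinge and 16 mm below it. 62 to 72 mm above the table when the tooth is fully down in the slot (front plate on the crossbar); about 78 mm when it only sits on the crossbar or the block.
- lever_end (a point): Middle of the lever handle's rolled free end (10 mm diameter), 85 mm from the hinge line.
- lever_rest: Small black rubber rest on the sifter's deck (14 x 24 mm, 21 mm high) at sifter x -70, y 0, on which the lever's handle lies when shut. Origin at its foot, 60 mm above the table. It gives 1 mm per 8 N.
- cassette (a joint): How far the sieve cassette is drawn against its rubber seal, m: 0 as it stands, 0.003 to 0.013 when clamped. The seal pushes back with 7 N per mm. The cassette (aluminium tray, 150 x 205 mm, 60 high) lies on a slide along sifter x, from x 36 mm on.
- scoop_a_mid (a point): larger blue plastic scoop (pan 110 x 75 mm); the point at its middle. Not part of the job.
- scoop_b_mid (a point): smaller grey plastic scoop (pan 94 x 64 mm) lying beside the sieve cassette; the point at its middle. Not part of the job.
- jar_mid (a point): clear jar with white cap, 64 mm across, 85 mm high; the point at its middle. Not part of the job.
- bowl_mid (a point): steel bowl, 120 mm across, 50 mm high; the point at its middle. Not part of the job.
- beaker_mid (a point): white plastic cup, 72 mm across, 80 mm high, standing beside the sifter; the point at its middle. Not part of the job.
- brush_mid (a point): bench brush, 160 mm long; the point at its middle. Not part of the job.
- weight_mid (a point): small brass check weight, 32 mm across, 30 mm high, standing on the sifter's deck; the point at its middle. Not part of the job.

How it is judged:
On the way:
1. the claw's tooth is down in the slot behind the crossbar while the lever is still raised (z of claw_tip in the frame of sifter below 0.0745 m and value of joint lever above 0.25 rad), for 0.2 s.
At the end, for the whole second after the job is handed in: The lever is shut (within 0.07 rad of its stop) and at rest, the claw's tooth is still hooked behind the crossbar (tip less than 76.5 mm above the table, below the bar's top) and the cassette is drawn at least 1.5 mm against its seal (value of joint lever below 0.07 rad and z of claw_tip in the frame of sifter below 0.0765 m and value of joint cassette above 0.0015 m and velocity of joint lever below 0.05 rad/s); the robot touches nothing.
It fails at once if the claw is pressed or pulled against the keeper with more than 25 N while the fingers handle it (contact force between the fingers and claw above 0.5 N and contact force between claw and cassette above 25 N).
It fails at once if the lever is forced down onto its rubber rest with more than 25 N (contact force between lever and lever_rest above 25 N).
It fails at once if a bystander (scoop, jar, bowl, cup, brush or weight) is pushed more than 30 mm away (distance of any of scoop_a_mid, scoop_b_mid, jar_mid, bowl_mid, beaker_mid, brush_mid, weight_mid from where it was at the start of the episode above 0.03 m).
It also fails if it takes over 67 s, if anything falls off the work surface, if the arm or the gripper's body presses on something with over 40 N, if the wrist force passes 120 N, or if a joint passes its speed limit or range.

## Working session

There is one attempt and no reset: what is moved stays moved. The work goes in short steps, Python scripts to look and compute and a tool call to move; the robot and the scene stay as the last step left them, time stands still between calls to the robot, and variables do not carry over. Pictures are saved under pics/ and viewed, about 8 in all and at most 12, crops included, and the job is handed in when it is done.

Besides the shell and the picture viewer there is one more tool, called after "Call:" as a command line: name --argument value ..., lists and objects as JSON in quotes. move_arm: Moves the arm, as the interface text tells. Scaled input: -1 to 1 covers 0.5 m each way for a shift and 2 pi rad each way for a turn. Its arguments: {"type":"object","properties":{"plan":{"type":"array","items":{"type":"array"}},"fingers":{"type":"number"},"newtons":{"type":"number"}},"required":["plan"]}

```bash
mkdir -p pics
cat > h.py <<'E'
import numpy as np, cv2, json
from cell import status, camera, get_calibration, ctrl, nets
def snap(n,f):
    im=camera(n); cv2.imwrite('pics/'+f,im[:,:,::-1]); return im
def P(n,st=None):
    c=get_calibration(n); K=np.array(c['intrinsics'])
    if 'rvec' in c:
        R=cv2.Rodrigues(np.array(c['rvec'],float))[0]; t=np.array(c['tvec'],float).ravel()
    else:
        st=st or status.sense(); T=np.eye(4); T[:3,:3]=cv2.Rodrigues(np.array(st['orientation'],float))[0]; T[:3,3]=st['eef_pos']
        M=np.linalg.inv(T@np.array(c['tool_from_camera'])); R=M[:3,:3]; t=M[:3,3]
    return K,R,t
def proj(n,X,st=None):
    K,R,t=P(n,st); x=(K@(R@np.atleast_2d(X).T+t[:,None])).T; return x[:,:2]/x[:,2:]
def onz(n,uv,z,st=None):
    K,R,t=P(n,st); c=-R.T@t; d=R.T@np.linalg.inv(K)@np.array([uv[0],uv[1],1.]); return c+d*(z-c[2])/d[2]
def tri(obs):
    A=[]
    for n,uv,st in obs:
        K,R,t=P(n,st); M=K@np.c_[R,t]; A+= [uv[0]*M[2]-M[0],uv[1]*M[2]-M[1]]
    A=np.array(A); A/=np.linalg.norm(A[:,:3],axis=1)[:,None]
    return np.linalg.lstsq(A[:,:3],-A[:,3],rcond=None)[0]
E
python3 - <<'E'
from h import *
print(status.sense())
for n in ['scene','top']:
    snap(n,n+'0.png')
    K,R,t=P(n); print(n,K.tolist(),(-R.T@t).round(3))
    for o in ['sifter','lever','claw','thumb_barrel','lever_end','claw_tip','claw_hinge','lever_rest','cassette','weight_mid']:
        r=nets.look_for(o,n)[:2]; print(o,[(np.round(q['at'],1).tolist(),round(q['confidence'],2)) for q in r])
a,b=[cv2.imread(f'pics/{n}0.png') for n in('scene','top')]
E
```

```text
{'time_s': 0.0, 'joint_pos': array([ 1.11300638e+00,  2.13317312e-01, -3.50341484e-02,  1.32350525e+00,
       -1.02450469e-05,  1.57082962e+00]), 'qd': array([-0.00030602, -0.00018841,  0.0001669 , -0.00053342,  0.00025469,
       -0.00160511]), 'joint_torque': array([-5.18091547e-03, -6.86165500e+01,  4.87115300e+01,  1.78057922e-02,
       -5.69083804e-04, -2.65661072e-06]), 'eef_pos': array([0.22083984, 0.44821715, 0.23084547]), 'orientation': array([-7.12830440e-01, -3.05941590e+00,  1.62574241e-03]), 'contact_force': array([-0.59786935,  0.28167955, -0.09097495]), 'torque': array([ 0.01626172, -0.01151657, -0.01187783]), 'gripper_width': 1.0029229830972084}
scene [[468.10143203418517, 0.0, 320.93914787621213], [0.0, 468.10143203418517, 195.60326541384828], [0.0, 0.0, 1.0]] [1.362 0.168 1.026]
sifter [([332.3, 232.3], 0.88)]
lever [([363.4, 190.0], 0.93)]
claw [([367.6, 191.5], 0.75)]
thumb_barrel [([468.8, 220.9], 0.56), ([367.1, 190.9], 0.48)]
lever_end [([364.9, 193.1], 0.77)]
claw_tip [([366.8, 189.3], 0.62)]
claw_hinge [([362.4, 191.3], 0.8)]
lever_rest [([316.6, 205.6], 0.63)]
cassette [([390.1, 234.9], 0.8)]
weight_mid [([348.6, 249.6], 0.71)]
top [[401.0644564297888, 0.0, 315.51709457384516], [0.0, 401.0644564297888, 204.68371792628596], [0.0, 0.0, 1.0]] [0.434 0.011 1.272]
sifter [([304.1, 183.0], 0.63)]
lever [([275.6, 199.3], 0.8), ([271.7, 204.2], 0.42)]
claw [([273.2, 202.2], 0.59)]
thumb_barrel [([272.4, 199.4], 0.47), ([456.3, 156.1], 0.46)]
lever_end [([276.4, 197.1], 0.55)]
claw_tip [([270.7, 204.5], 0.63)]
claw_hinge [([273.9, 202.0], 0.56)]
lever_rest [([317.5, 193.0], 0.4)]
cassette [([254.3, 192.4], 0.84)]
weight_mid [([283.8, 155.6], 0.42), ([253.9, 193.8], 0.18)]
```

Run:
```python
import cv2
a=cv2.imread('pics/scene0.png');b=cv2.imread('pics/top0.png')
cv2.imwrite('pics/s_crop.png',cv2.resize(a[130:310,250:490],None,fx=3.3,fy=3.3,interpolation=2))
cv2.imwrite('pics/t_crop.png',cv2.resize(b[100:280,190:430],None,fx=3.3,fy=3.3,interpolation=2))
```

```text
(no output)
```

View pics/s_crop.png

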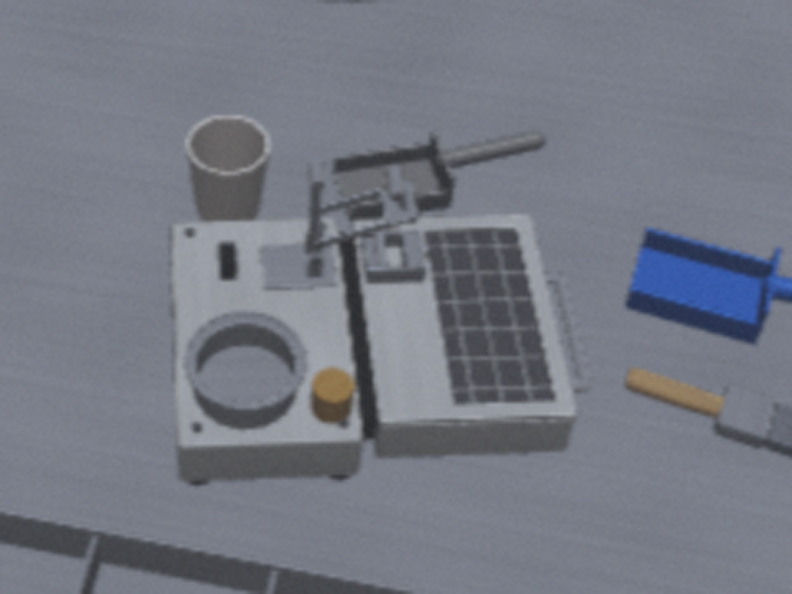

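View pics/t_crop.png

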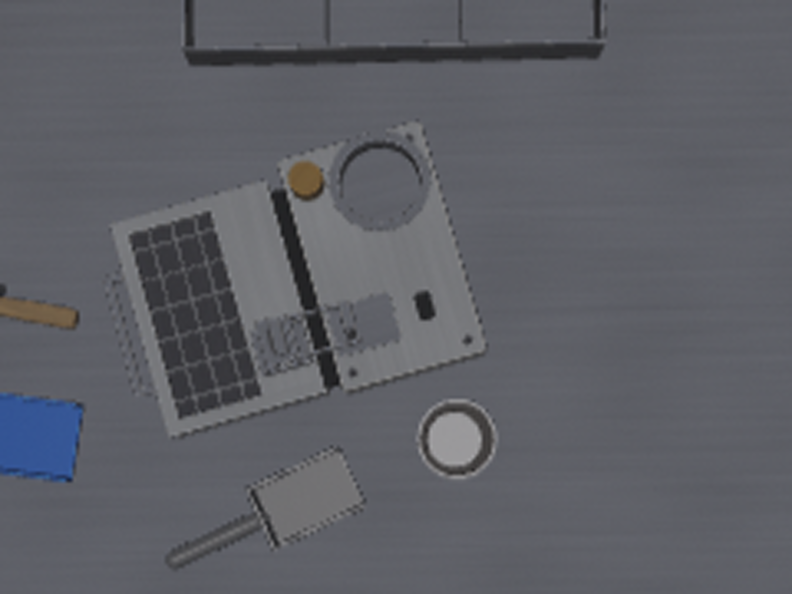

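The scene crop shows the latch standing up with the claw over the keeper (keeper near crop 400,250), and the top crop shows the deck corners at (422,122), (485,350), (348,390) and (280,160). Next I fit the sifter pose to both pictures.

```bash
cat >> h.py <<'E'
def fr(p,S): # sifter->world, S in m
    c,s=np.cos(p[2]),np.sin(p[2]); S=np.atleast_2d(S); return np.c_[p[0]+c*S[:,0]-s*S[:,1],p[1]+s*S[:,0]+c*S[:,1],S[:,2]]
def inv(p,W):
    c,s=np.cos(p[2]),np.sin(p[2]); W=np.atleast_2d(W); d=W[:,:2]-p[:2]; return np.c_[c*d[:,0]+s*d[:,1],-s*d[:,0]+c*d[:,1],W[:,2]]
E
python3 - <<'E'
from h import *
from scipy.optimize import least_squares
k=3.3
S=np.array([[-115,-170,60],[24,-170,60],[-115,55,60],[24,55,60],[-70,0,81],[-62,-118,96]])/1e3
T=np.array([[422,122],[280,160],[485,350],[348,390],[425,305],[380,180]])/k+[190,100]
C=np.array([[178,440],[360,442],[172,225],[337,218],[228,258],[245,358]])/k+[250,130]
T0=np.array([onz('top',T[i],S[i,2]) for i in range(6)])
f=lambda p:np.r_[(proj('top',fr(p,S))-T).ravel(),(proj('scene',fr(p,S))-C).ravel()]
d=T0[1]-T0[0]; r=least_squares(f,[T0[4,0],T0[4,1],np.arctan2(d[1],d[0])],loss='soft_l1',x_scale=[.01,.01,.1])
p=r.x; print('pose',p.round(4),f(p).reshape(-1,2).round(1).tolist()); np.save('p.npy',p)
# lever/claw angles
g=lambda a,r:(np.array([-r*np.cos(a),0,.084+r*np.sin(a)]))
def pts(a,c,dx=0):
    h=np.array([-.024*np.cos(a)+.002*np.sin(a),0,.084+.024*np.sin(a)+.002*np.cos(a)])
    u=c-a; R=lambda x,z:h+[x*np.cos(u)-z*np.sin(u),0,x*np.sin(u)+z*np.cos(u)]
    return np.array([g(a,.085),h,R(.072,.024),R(.0735,-.016)])
for u in(.1,.4,.7):
    X=pts(1.5,1.5+u); print(u,(X*1e3).round(),proj('scene',fr(p,X)).round(1).tolist(),proj('top',fr(p,X)).round(1).tolist())
E
```

```text
pose [0.5496 0.0635 1.8233] [[-0.1, -0.7], [-0.7, -0.3], [0.9, 0.5], [-1.9, 0.7], [-0.1, -0.1], [0.3, -0.1], [-0.7, 2.2], [0.7, -0.2], [-0.1, -1.0], [-0.1, -0.2], [-0.1, -1.3], [-0.2, 0.5]]
0.1 [[ -6.   0. 169.]
 [  0.   0. 108.]
 [ 70.   0. 139.]
 [ 75.   0.  99.]] [[344.3, 183.5], [345.8, 199.4], [373.1, 190.7], [373.8, 200.8]] [[296.7, 195.0], [295.6, 197.8], [271.5, 203.2], [271.1, 204.9]]
0.4 [[ -6.   0. 169.]
 [  0.   0. 108.]
 [ 57.   0. 158.]
 [ 74.   0. 122.]] [[344.3, 183.5], [345.8, 199.4], [368.9, 185.7], [374.3, 195.1]] [[296.7, 195.0], [295.6, 197.8], [275.0, 201.5], [270.6, 204.2]]
0.7 [[ -6.   0. 169.]
 [  0.   0. 108.]
 [ 40.   0. 173.]
 [ 67.   0. 143.]] [[344.3, 183.5], [345.8, 199.4], [362.6, 181.9], [372.2, 189.6]] [[296.7, 195.0], [295.6, 197.8], [280.6, 199.3], [272.3, 202.9]]
```

```bash
cat >> h.py <<'E'
def plan(x,y,z): # target TCP in sifter frame (m) -> normalised shift and turn to align jaws with sifter y
    p=np.load('p.npy'); s=status.sense(); R=cv2.Rodrigues(np.array(s['orientation'],float))[0]
    d=(fr(p,[x,y,z])[0]-s['eef_pos'])/.5
    a=np.arctan2(R[1,1],R[0,1]); t=(p[2]+np.pi/2-a+np.pi/2)%np.pi-np.pi/2
    print('shift',d.round(4),'turn',round(t/2/np.pi,4),'tcp sifter mm',(inv(p,s['eef_pos'])*1e3).round(1),'F sifter',fr([0,0,-p[2]],s['contact_force']).round(1),'w',round(s['gripper_width'],3),'t',round(s['time_s'],2),'q6',round(s['joint_pos'][5],2))
E
python3 - <<'E'
from h import *
plan(.055,0,.26); print(get_calibration('wrist')['tool_from_camera'],get_calibration('wrist')['intrinsics'])
E
```

```text
shift [ 0.6297 -0.6635  0.0574] turn -0.1369 tcp sifter mm [[454.9 222.  231.3]] F sifter [[-0.3 -0.5  0.3]] w 0.995 t 1.1 q6 1.57
[[ 7.53783413e-04 -9.53786303e-01 -3.00484807e-01  7.68964267e-02]
 [ 9.99999551e-01  8.91465704e-04 -3.21096777e-04 -9.44929220e-04]
 [ 5.74129608e-04 -3.00484430e-01  9.53786547e-01 -1.42492643e-01]
 [ 0.00000000e+00  0.00000000e+00  0.00000000e+00  1.00000000e+00]] [[355.76065056   0.         328.03329896]
 [  0.         355.76065056 197.79068802]
 [  0.           0.           1.        ]]
```

Call:
move_arm --plan '[[[0.63,-0.663,0.057],-0.137],[[0.63,-0.663,0.057],-0.137],[[0.63,-0.663,0.057],-0.137],[[0.63,-0.663,0.057],-0.137],[[0.63,-0.663,0.057],-0.137],[[0.63,-0.663,0.057],-0.137],[[0.63,-0.663,0.057],-0.137],[[0.63,-0.663,0.057],-0.137],[[0.63,-0.663,0.057],-0.137],[[0.63,-0.663,0.057],-0.137],[[0.63,-0.663,0.057],-0.137],[[0.63,-0.663,0.057],-0.137],[[0.63,-0.663,0.057],-0.137],[[0.63,-0.663,0.057],-0.137],[[0.63,-0.663,0.057],-0.137]]' --fingers 0

```text
time_s: 2.6
eef_pos: [0.5355, 0.1178, 0.26]
orientation: [1.923, 2.484, 0.0]
contact_force: [0.5, 0.2, 0.5]
gripper_width: 1.0
```

Run:
```python
from h import *
plan(.055,0,.26); s=status.sense(); np.save('s1.npy',s,allow_pickle=True)
im=snap('wrist','w1.png')
for o in ['thumb_barrel','lever_end','claw_tip','lever_rest','keeper_zone']:
    r=nets.look_for(o,'wrist')[:2]; print(o,[(np.round(q['at'],1).tolist(),round(q['confidence'],2)) for q in r])
p=np.load('p.npy')
S=np.array([[53.5,0,78],[24,55,60],[24,-55,60],[-70,0,81],[57,0,158]])/1e3
print(proj('wrist',fr(p,S),s).round().tolist())
```

```text
shift [ 0.0006 -0.0021 -0.    ] turn -0.0001 tcp sifter mm [[ 56.1   0.  260. ]] F sifter [[ 0.1 -0.5  0.5]] w 1.0 t 2.6 q6 1.53
thumb_barrel [([331.1, 180.8], 0.95), ([326.3, 196.0], 0.44)]
lever_end [([327.4, 196.4], 0.97)]
claw_tip [([327.6, 180.2], 0.66)]
lever_rest [([386.4, 93.3], 0.7), ([328.5, 289.7], 0.64)]
keeper_zone [([364.4, 244.8], 0.96)]
[[329.0, 174.0], [274.0, 198.0], [383.0, 198.0], [328.0, 291.0], [329.0, 195.0]]
```

View pics/w1.png

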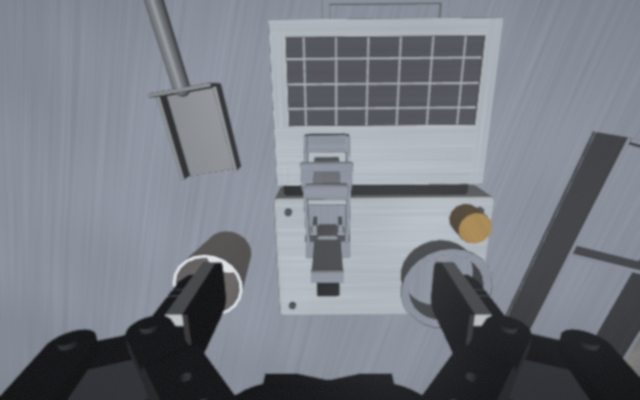

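Run:
```python
import cv2
a=cv2.imread('pics/w1.png')
cv2.imwrite('pics/w1c.png',cv2.resize(a[125:305,270:390],None,fx=3.3,fy=3.3,interpolation=2))
a=cv2.imread('pics/scene0.png')
b=cv2.resize(a[150:225,305:405],None,fx=6,fy=6,interpolation=2)
c=cv2.imread('pics/w1c.png'); import numpy as np
o=np.zeros((600,800,3),np.uint8); o[:594,:396]=c; b=cv2.resize(b,(400,300)); o[:300,400:]=b; cv2.imwrite('pics/w1d.png',o)
```

```text
(no output)
```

View pics/w1d.png

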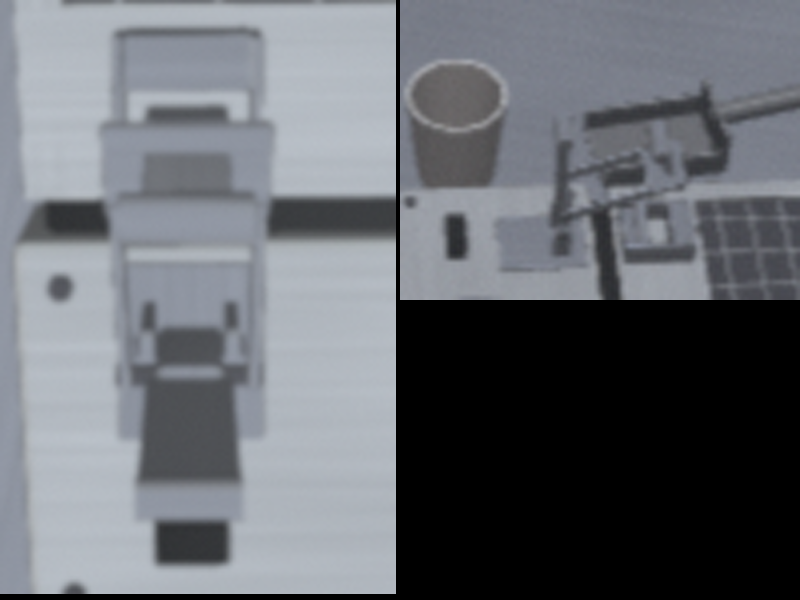

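The wrist crop shows the barrel at about pixel (327,192), the wider front plate above it at row 173, and the lever's end at about row 277. The keeper frame is at rows 135–160. Next I solve for the lever and claw angles.

```bash
cat >> h.py <<'E'
def pts(a,u):
    h=np.array([-.024*np.cos(a)+.002*np.sin(a),0,.084+.024*np.sin(a)+.002*np.cos(a)])
    R=lambda x,z:h+[x*np.cos(u)-z*np.sin(u),0,x*np.sin(u)+z*np.cos(u)]
    return np.array([[-.085*np.cos(a),0,.084+.085*np.sin(a)],h,R(.072,.024),R(.0735,-.016)])
E
python3 - <<'E'
from h import *
p=np.load('p.npy'); s=np.load('s1.npy',allow_pickle=True).item()
for a in (1.3,1.45,1.6):
  for u in (.1,.25,.4,.55,.7):
    X=pts(a,u); print(a,u,(X[2:]*1e3).round()[:,[0,2]].tolist(),proj('wrist',fr(p,X),s)[:,1].round(1),'barW',np.diff(proj('wrist',fr(p,X[2]+[[0,-.015,0],[0,.015,0]]),s)[:,0]).round(1),'scene bar',proj('scene',fr(p,X[2]))[0].round(1))
# keeper rows: back block top edges
for x in (44,52,58,66,72,88,92): print(x,proj('wrist',fr(p,[x/1e3,0,.078]),s)[0].round(1))
E
```

```text
1.3 0.1 [[65.0, 139.0], [70.0, 99.0]] [297.9 243.8 178.2 160.7] barW [-39.3] scene bar [371.2 190.8]
1.3 0.25 [[59.0, 149.0], [71.0, 110.0]] [297.9 243.8 188.6 162.8] barW [-40.4] scene bar [369.5 188.2]
1.3 0.4 [[52.0, 158.0], [69.0, 122.0]] [297.9 243.8 201.2 167.2] barW [-41.5] scene bar [367.1 185.9]
1.3 0.55 [[44.0, 166.0], [67.0, 132.0]] [297.9 243.8 215.6 173.9] barW [-42.3] scene bar [364.1 183.8]
1.3 0.7 [[35.0, 172.0], [62.0, 143.0]] [297.9 243.8 231.3 183. ] barW [-42.9] scene bar [360.7 182.1]
1.45 0.1 [[68.0, 139.0], [74.0, 99.0]] [285.3 240.4 173.7 156.6] barW [-39.5] scene bar [372.6 190.7]
1.45 0.25 [[63.0, 149.0], [74.0, 111.0]] [285.3 240.4 184.1 158.7] barW [-40.7] scene bar [370.9 188.1]
1.45 0.4 [[56.0, 158.0], [73.0, 122.0]] [285.3 240.4 196.6 163. ] barW [-41.7] scene bar [368.5 185.7]
1.45 0.55 [[48.0, 166.0], [70.0, 133.0]] [285.3 240.4 211.  169.6] barW [-42.6] scene bar [365.5 183.7]
1.45 0.7 [[39.0, 173.0], [66.0, 143.0]] [285.3 240.4 226.7 178.5] barW [-43.2] scene bar [362.1 182. ]
1.6 0.1 [[72.0, 139.0], [77.0, 99.0]] [270.5 236.6 169.  152.5] barW [-39.6] scene bar [374.  190.7]
1.6 0.25 [[67.0, 149.0], [78.0, 111.0]] [270.5 236.6 179.3 154.4] barW [-40.8] scene bar [372.3 188.1]
1.6 0.4 [[60.0, 158.0], [77.0, 122.0]] [270.5 236.6 191.7 158.5] barW [-41.9] scene bar [369.9 185.7]
1.6 0.55 [[52.0, 166.0], [74.0, 133.0]] [270.5 236.6 206.1 165. ] barW [-42.7] scene bar [366.9 183.7]
1.6 0.7 [[42.0, 173.0], [69.0, 143.0]] [270.5 236.6 221.8 173.8] barW [-43.3] scene bar [363.5 182. ]
44 [328.7 183.5]
52 [328.8 175.3]
58 [328.8 169. ]
66 [328.8 160.6]
72 [328.8 154.2]
88 [328.8 136.7]
92 [328.9 132.2]
```

```bash
python3 -c "
from h import *
plan(.0595,.0005,.142)"
```

```text
shift [-0.0034  0.0077 -0.2357] turn 0.0 tcp sifter mm [[ 5.530e+01 -2.000e-01  2.598e+02]] F sifter [[-0.1 -0.6  0. ]] w 1.001 t 2.9 q6 1.53
```

Call:
move_arm --plan '[[[-0.003,0.008,-0.06],0],[[-0.003,0.008,-0.12],0],[[-0.003,0.008,-0.18],0],[[-0.003,0.008,-0.22],0],[[-0.003,0.008,-0.236],0],[[-0.003,0.008,-0.236],0],[[-0.003,0.008,-0.236],0]]'

```text
time_s: 3.6
eef_pos: [0.535, 0.1211, 0.1428]
orientation: [1.924, 2.482, 0.001]
contact_force: [0.3, 0.3, -0.3]
gripper_width: 1.0
```

Run:
```python
from h import *
plan(.0595,.0005,.142); s=status.sense(); np.save('s2.npy',s,allow_pickle=True)
im=snap('wrist','w2.png'); b=snap('scene','sc2.png')
p=np.load('p.npy')
for u in(.2,.35,.5): print(u,proj('wrist',fr(p,pts(1.5,u)),s).round().tolist())
o=np.zeros((600,800,3),np.uint8); o[:500]=cv2.resize(im[:,:,::-1],(800,500)); cv2.imwrite('pics/w2b.png',o[:500])
```

```text
shift [-0.0016 -0.0002 -0.0017] turn 0.0001 tcp sifter mm [[ 59.4  -0.3 142.8]] F sifter [[ 0.2 -0.4 -0.3]] w 1.0 t 3.6 q6 1.54
0.2 [[329.0, 429.0], [329.0, 326.0], [329.0, 254.0], [329.0, 205.0]]
0.35 [[329.0, 429.0], [329.0, 326.0], [329.0, 278.0], [329.0, 213.0]]
0.5 [[329.0, 429.0], [329.0, 326.0], [329.0, 306.0], [329.0, 226.0]]
```

View pics/w2b.png

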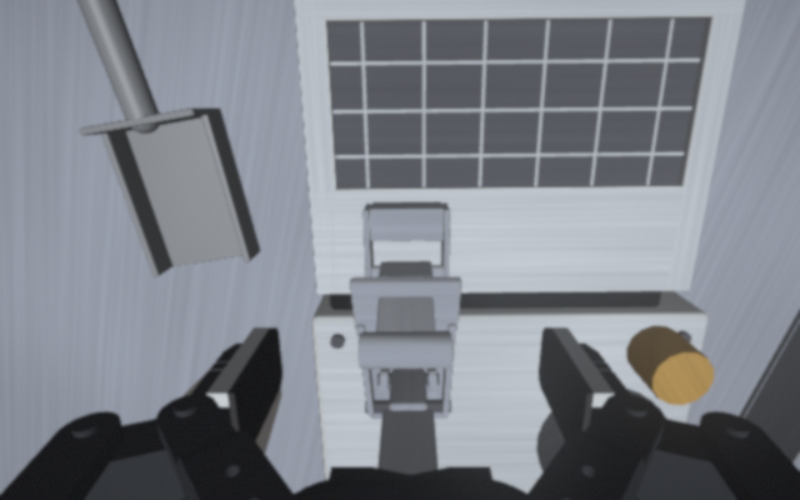

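Call:
move_arm --plan '[[[-0.004,-0.001,-0.001],0],[[-0.004,-0.001,-0.001],0],[[-0.004,-0.001,-0.001],0],[[-0.004,-0.001,-0.001],0],[[-0.004,-0.001,-0.001],0],[[-0.004,-0.001,-0.001],0],[[-0.004,-0.001,-0.001],0],[[-0.004,-0.001,-0.001],0],[[-0.004,-0.001,-0.001],0],[[-0.004,-0.001,-0.001],0]]' --fingers 255 --newtons 20

```text
time_s: 4.7
eef_pos: [0.5328, 0.1207, 0.1415]
orientation: [1.924, 2.483, 0.001]
contact_force: [3.7, 3.0, 1.7]
gripper_width: 0.343
```

Run:
```python
from h import *
plan(.0595,.002,.142); s=status.sense(); np.save('s3.npy',s,allow_pickle=True)
im=snap('wrist','w3.png'); 
cv2.imwrite('pics/w3b.png',cv2.resize(im[100:,180:480,::-1],None,fx=2,fy=2))
```

```text
shift [ 0.     -0.0002  0.0011] turn 0.0 tcp sifter mm [[ 59.6   2.  141.5]] F sifter [[ 2.  -4.3  1.7]] w 0.343 t 4.7 q6 1.54
```

View pics/w3b.png

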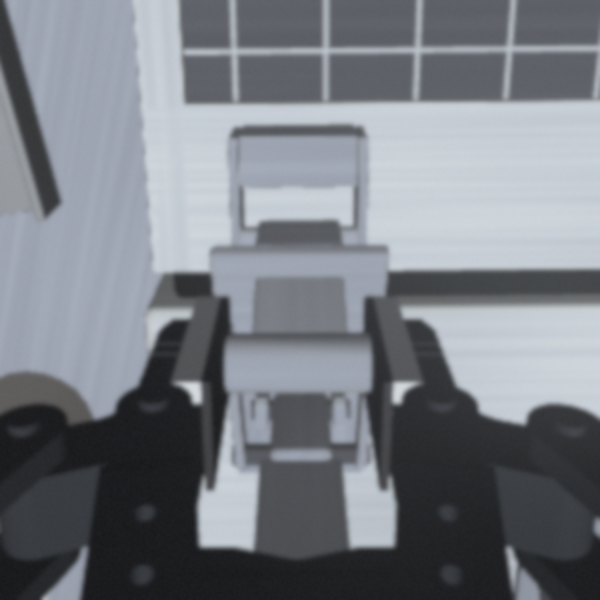

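```bash
cat >> h.py <<'E'
from scipy.optimize import fsolve
def ik_tip(x,z,g=(1.3,.1)): # mm
    return fsolve(lambda q:(pts(*q)[3]-[x/1e3,0,z/1e3])[[0,2]]*100,g)
def ik_bar(x,z,g=(1.3,.1)):
    return fsolve(lambda q:(pts(*q)[2]-[x/1e3,0,z/1e3])[[0,2]]*100,g)
E
python3 - <<'E'
from h import *
p=np.load('p.npy'); 
s1,s2,s3=[np.load(f's{i}.npy',allow_pickle=True).item() for i in (1,2,3)]
print('bar',(inv(p,tri([('wrist',(327.3,191.7),s1),('wrist',(324,280),s2)]))*1e3).round(1),
 (inv(p,tri([('wrist',(327.3,191.7),s1),('wrist',(329,281),s3)]))*1e3).round(1))
for r in (164,193,214): print(r,(inv(p,onz('wrist',(329,r),.078,s3))*1e3).round(1))
for B in ((59.5,155.5),): q=ik_bar(*B); print(q,(pts(*q)*1e3).round(1).tolist())
for x,z in((74,110),(70,95),(68,86),(66.5,80),(64,74),(62,70),(61,67),(58.5,67)):
    q=ik_tip(x,z); b=pts(*q)[2]*1e3; print('tip',x,z,'a,u',q.round(3),'bar',b.round(1)[[0,2]])
E
```

```text
bar [[ 58.9   1.6 155.3]] [[ 58.3   1.7 153.4]]
164 [[91.7  2.1 78. ]]
193 [[73.8  2.1 78. ]]
214 [[60.3  2.  78. ]]
[1.49769664 0.35310858] [[-6.2, 0.0, 168.8], [0.2, 0.0, 108.1], [59.5, 0.0, 155.5], [74.7, 0.0, 118.5]]
tip 74 110 a,u [1.438 0.24 ] bar [ 63.  148.5]
tip 70 95 a,u [1.315 0.044] bar [ 66.7 134.9]
tip 68 86 a,u [ 1.32  -0.079] bar [ 69.7 126. ]
tip 66.5 80 a,u [ 1.347 -0.165] bar [ 71.6 119.7]
tip 64 74 a,u [ 1.356 -0.253] bar [ 72.6 113.1]
tip 62 70 a,u [ 1.364 -0.314] bar [ 72.9 108.5]
tip 61 67 a,u [ 1.402 -0.362] bar [ 73.8 104.9]
tip 58.5 67 a,u [ 1.286 -0.356] bar [ 71. 105.]
```

Call:
move_arm --plan '[[[-0.001,0.004,-0.011],0],[[-0.002,0.008,-0.021],0],[[-0.003,0.011,-0.031],0],[[-0.004,0.015,-0.041],0],[[-0.0045,0.017,-0.047],0],[[-0.005,0.019,-0.053],0],[[-0.0055,0.021,-0.059],0],[[-0.006,0.0225,-0.065],0],[[-0.006,0.0225,-0.065],0],[[-0.006,0.0225,-0.065],0]]'

```text
time_s: 5.75
eef_pos: [0.5297, 0.1317, 0.1087]
orientation: [1.924, 2.483, 0.0]
contact_force: [5.6, 1.2, 1.7]
gripper_width: 0.34
```

Run:
```python
from h import *
plan(.0734,.002,.0945); s=status.sense(); np.save('s4.npy',s,allow_pickle=True)
im=snap('wrist','w4.png'); p=np.load('p.npy')
w=inv(p,s['eef_pos'])[0]*1e3; q=ik_bar(w[0]-.5,w[2]+14); print(q,(pts(*q)*1e3).round(1).tolist(), proj('wrist',fr(p,pts(*q)),s).round().tolist())
cv2.imwrite('pics/w4b.png',cv2.resize(im[100:,180:480,::-1],None,fx=2,fy=2))
```

```text
shift [-0.0009  0.0046 -0.0284] turn 0.0001 tcp sifter mm [[ 71.1   2.2 108.7]] F sifter [[-0.3 -5.7  1.7]] w 0.34 t 5.75 q6 1.56
[ 1.32692048 -0.12368712] [[-20.5, 0.0, 166.5], [-3.9, 0.0, 107.8], [70.6, 0.0, 122.7], [67.1, 0.0, 82.8]] [[336.0, 562.0], [334.0, 395.0], [335.0, 282.0], [333.0, 247.0]]
```

View pics/w4b.png

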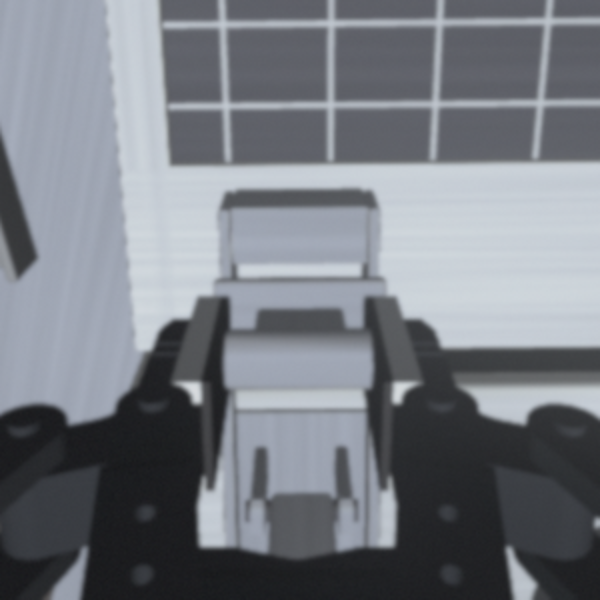

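Call:
move_arm --plan '[[[0,0.001,-0.002],0],[[0,0.001,-0.004],0],[[0,0.002,-0.006],0],[[-0.0005,0.002,-0.008],0],[[-0.0005,0.003,-0.01],0],[[-0.0005,0.003,-0.012],0],[[-0.0005,0.003,-0.012],0]]'

```text
time_s: 6.5
eef_pos: [0.5294, 0.1333, 0.1027]
orientation: [1.924, 2.483, 0.0]
contact_force: [6.2, 1.7, 2.8]
gripper_width: 0.347
```

```bash
cat >> h.py <<'E'
def st(x=.0734,z=.0945):
    plan(x,.002,z); s=status.sense(); p=np.load('p.npy'); w=inv(p,s['eef_pos'])[0]*1e3; q=ik_bar(w[0]-.5,w[2]+14); print('a,u',q.round(3),'tip',(pts(*q)[3]*1e3).round(1))
E
python3 -c "
from h import *
st()"
```

```text
shift [-0.0001  0.0015 -0.0164] turn 0.0001 tcp sifter mm [[ 72.7   2.1 102.7]] F sifter [[ 0.1 -6.4  2.8]] w 0.347 t 6.5 q6 1.57
a,u [ 1.353 -0.205] tip [65.5  0.  77.2]
```

Call:
move_arm --plan '[[[0,0.0005,-0.002],0],[[0,0.0005,-0.004],0],[[0,0.001,-0.006],0],[[0,0.001,-0.008],0],[[0,0.001,-0.008],0]]'

```text
time_s: 7.0
eef_pos: [0.5292, 0.1338, 0.0986]
orientation: [-1.924, -2.483, -0.0]
contact_force: [5.0, 1.8, 1.7]
gripper_width: 0.345
```

```bash
python3 -c "
from h import *
st()"
```

```text
shift [ 0.0001  0.0005 -0.0083] turn 0.0001 tcp sifter mm [[73.2  2.1 98.6]] F sifter [[ 0.5 -5.3  1.7]] w 0.345 t 7.0 q6 1.57
a,u [ 1.36  -0.259] tip [63.9  0.  73.6]
```

Call:
move_arm --plan '[[[0,0,-0.002],0],[[0,0,-0.004],0],[[0,0,-0.006],0],[[0,0,-0.008],0],[[0,0,-0.008],0]]'

```text
time_s: 7.5
eef_pos: [0.5292, 0.1339, 0.0946]
orientation: [-1.924, -2.483, -0.0]
contact_force: [4.3, 3.7, 1.6]
gripper_width: 0.34
```

```bash
python3 -c "
from h import *
st()"
```

```text
shift [ 0.0002  0.0003 -0.0002] turn 0.0 tcp sifter mm [[73.3  2.1 94.6]] F sifter [[ 2.5 -5.1  1.6]] w 0.34 t 7.5 q6 1.57
a,u [ 1.359 -0.312] tip [61.9  0.  70.1]
```

Call:
move_arm --plan '[[[0.0003,-0.001,-0.001],0],[[0.0005,-0.002,-0.002],0],[[0.0008,-0.003,-0.003],0],[[0.001,-0.004,-0.003],0],[[0.001,-0.004,-0.003],0]]'

```text
time_s: 8.0
eef_pos: [0.5297, 0.132, 0.0932]
orientation: [-1.924, -2.483, -0.001]
contact_force: [4.2, 4.4, 1.6]
gripper_width: 0.344
```

```bash
python3 -c "
from h import *
st()"
```

```text
shift [-0.0009  0.004   0.0025] turn 0.0 tcp sifter mm [[71.3  2.1 93.2]] F sifter [[ 3.2 -5.2  1.6]] w 0.344 t 8.0 q6 1.56
a,u [ 1.276 -0.326] tip [59.5  0.  68.9]
```

Fx is barely up, so I keep pulling in 0.5 mm rows.

Call:
move_arm --plan '[[[0.0003,-0.001,0],0],[[0.0005,-0.002,0],0],[[0.0008,-0.003,-0.001],0],[[0.001,-0.004,-0.001],0],[[0.001,-0.004,-0.001],0]]'

```text
time_s: 8.5
eef_pos: [0.5303, 0.1301, 0.0927]
orientation: [-1.924, -2.483, -0.001]
contact_force: [4.5, 4.8, 0.7]
gripper_width: 0.345
```

```bash
python3 -c "
from h import *
st()"
```

```text
shift [-0.0019  0.0079  0.0035] turn 0.0 tcp sifter mm [[69.3  2.  92.7]] F sifter [[ 3.6 -5.5  0.7]] w 0.345 t 8.5 q6 1.56
a,u [ 1.19  -0.326] tip [57.5  0.  68.4]
```

Call:
move_arm --plan '[[[0.0003,-0.001,0],0],[[0.0005,-0.002,0],0],[[0.0008,-0.003,0],0],[[0.0008,-0.003,0],0]]'

```text
time_s: 8.9
eef_pos: [0.5305, 0.1291, 0.0928]
orientation: [-1.923, -2.483, -0.002]
contact_force: [2.7, 7.8, 2.7]
gripper_width: 0.346
```

```bash
python3 -c "
from h import *
st()"
```

```text
shift [-0.0025  0.0099  0.0034] turn -0.0 tcp sifter mm [[68.3  2.  92.8]] F sifter [[ 6.9 -4.6  2.7]] w 0.346 t 8.9 q6 1.56
a,u [ 1.144 -0.32 ] tip [56.6  0.  68.4]
```

Call:
move_arm --plan '[[[0.0003,-0.001,0],0],[[0.0005,-0.002,0],0],[[0.0005,-0.002,0],0]]'

```text
time_s: 9.2
eef_pos: [0.5307, 0.1284, 0.0929]
orientation: [-1.922, -2.483, -0.003]
contact_force: [4.1, 9.4, 3.8]
gripper_width: 0.343
```

```bash
python3 -c "
from h import *
st()"
```

```text
shift [-0.0028  0.0113  0.0032] turn -0.0001 tcp sifter mm [[67.6  2.1 92.9]] F sifter [[ 8.  -6.3  3.8]] w 0.343 t 9.2 q6 1.55
a,u [ 1.114 -0.316] tip [56.1  0.  68.4]
```

Call:
move_arm --plan '[[[0.0003,-0.001,0],0],[[0.0005,-0.002,0],0],[[0.0008,-0.003,-0.001],0],[[0.0008,-0.003,-0.001],0],[[0.0008,-0.003,-0.001],0]]'

```text
time_s: 9.7
eef_pos: [0.5311, 0.1274, 0.0925]
orientation: [-1.922, -2.483, -0.004]
contact_force: [1.4, 14.4, 5.7]
gripper_width: 0.346
```

```bash
python3 -c "
from h import *
st()"
```

```text
shift [-0.0036  0.0132  0.004 ] turn -0.0001 tcp sifter mm [[66.5  1.9 92.5]] F sifter [[13.6 -4.9  5.7]] w 0.346 t 9.7 q6 1.55
a,u [ 1.067 -0.315] tip [55.1  0.  68. ]
```

Call:
move_arm --plan '[[[0,0,0],0],[[0,0,0],0],[[0,0,0],0],[[0,0,0],0],[[0,0,0],0],[[0,0,0],0],[[0,0,0.04],0],[[0,0,0.1],0],[[0,0,0.18],0],[[0,0,0.26],0],[[0,0,0.32],0],[[0,0,0.33],0],[[0,0,0.33],0]]' --fingers 0

```text
time_s: 11.0
eef_pos: [0.5317, 0.1258, 0.2579]
orientation: [1.924, 2.482, 0.002]
contact_force: [-0.6, -0.3, -1.2]
gripper_width: 1.001
```

Run:
```python
from h import *
plan(-.010,.001,.165); s=status.sense(); p=np.load('p.npy')
im=snap('wrist','w5.png'); cv2.imwrite('pics/w5b.png',cv2.resize(im[110:310,220:440,::-1],None,fx=3,fy=3,interpolation=2))
for a,u in((1.2,-.32),(1.06,-.315),(.9,-.31)): print(a,proj('wrist',fr(p,pts(a,u)),s).round().tolist())
print(nets.look_for('lever_end','wrist')[:2],nets.look_for('thumb_barrel','wrist')[:2])
```

```text
shift [ 0.0387 -0.1446 -0.1857] turn 0.0001 tcp sifter mm [[ 64.8   1.7 257.9]] F sifter [[-0.1  0.6 -1.2]] w 1.001 t 11.0 q6 1.55
1.2 [[331.0, 316.0], [330.0, 256.0], [331.0, 175.0], [330.0, 176.0]]
1.06 [[331.0, 324.0], [330.0, 258.0], [331.0, 178.0], [330.0, 179.0]]
0.9 [[331.0, 329.0], [330.0, 261.0], [331.0, 181.0], [330.0, 182.0]]
[{'at': [327.9, 254.7], 'confidence': 0.88}] [{'at': [332.4, 183.1], 'confidence': 0.76}]
```

View pics/w5b.png

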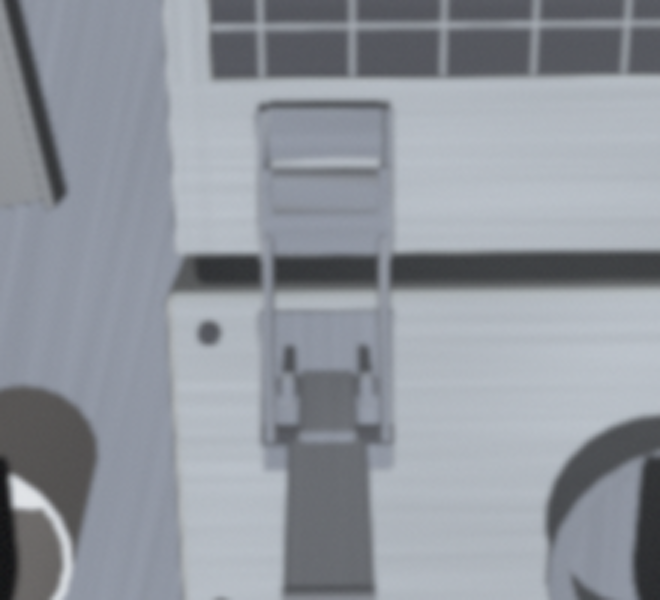

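Call:
move_arm --plan '[[[0.016,-0.06,0],0],[[0.033,-0.121,0],0],[[0.033,-0.121,0],0],[[0.033,-0.121,0],0],[[0.033,-0.121,-0.06],0],[[0.033,-0.121,-0.12],0],[[0.033,-0.121,-0.18],0],[[0.033,-0.121,-0.186],0],[[0.033,-0.121,-0.186],0]]' --fingers 255

```text
time_s: 12.05
eef_pos: [0.5472, 0.0658, 0.1643]
orientation: [-1.923, -2.483, 0.001]
contact_force: [-1.8, -0.2, 0.8]
gripper_width: 0.001
```

```bash
cat > path.py <<'E'
from h import *
def C(a,r=.078): return np.array([-r*np.cos(a)+.0035*np.sin(a)+.011,.001,.084+r*np.sin(a)+.0035*np.cos(a)])
p=np.load('p.npy'); s=status.sense(); plan(*C(1.07))
for a in np.arange(1.2,-.03,-.1): print(round(a,2),((fr(p,C(a))[0]-s['eef_pos'])/.5).round(3).tolist(),(C(a)*1e3).round(1))
E
python3 path.py
```

```text
shift [ 0.0145 -0.0505 -0.0203] turn -0.0001 tcp sifter mm [[  2.9   1.7 164.3]] F sifter [[0.2 1.8 0.8]] w 0.001 t 12.05 q6 1.44
1.2 [0.01, -0.032, -0.013] [-14.   1. 158.]
1.1 [0.013, -0.046, -0.018] [-21.3   1.  155.1]
1.0 [0.017, -0.06, -0.025] [-28.2   1.  151.5]
0.9 [0.02, -0.073, -0.034] [-34.7   1.  147.3]
0.8 [0.023, -0.084, -0.044] [-40.8   1.  142.4]
0.7 [0.026, -0.095, -0.055] [-46.4   1.  136.9]
0.6 [0.029, -0.105, -0.067] [-51.4   1.  130.9]
0.5 [0.031, -0.113, -0.08] [-55.8   1.  124.5]
0.4 [0.033, -0.12, -0.093] [-59.5   1.  117.6]
0.3 [0.034, -0.126, -0.108] [-62.5   1.  110.4]
0.2 [0.035, -0.131, -0.123] [-64.7   1.  102.9]
0.1 [0.036, -0.134, -0.138] [-66.3   1.   95.3]
-0.0 [0.036, -0.135, -0.154] [-67.    1.   87.5]
```

Call:
move_arm --plan '[[[0.005,-0.016,-0.007],0],[[0.01,-0.032,-0.013],0],[[0.0115,-0.039,-0.0155],0],[[0.013,-0.046,-0.018],0],[[0.015,-0.053,-0.0215],0],[[0.017,-0.06,-0.025],0],[[0.0185,-0.0665,-0.0295],0],[[0.02,-0.073,-0.034],0],[[0.0215,-0.0785,-0.039],0],[[0.023,-0.084,-0.044],0],[[0.023,-0.084,-0.044],0]]'

```text
time_s: 13.15
eef_pos: [0.5596, 0.0231, 0.1425]
orientation: [1.925, 2.483, 0.001]
contact_force: [0.5, 4.2, 3.1]
gripper_width: 0.005
```

```bash
python3 path.py
python3 - <<'E'
from h import *
p=np.load('p.npy'); im=snap('wrist','w6.png'); cv2.imwrite('pics/w6b.png',im[:,120:540,::-1])
E
```

```text
shift [-0.0103  0.0349  0.0231] turn 0.0001 tcp sifter mm [[-41.6   0.4 142.5]] F sifter [[ 3.9 -1.5  3.1]] w 0.005 t 13.15 q6 1.36
1.2 [-0.015, 0.053, 0.031] [-14.   1. 158.]
1.1 [-0.011, 0.039, 0.025] [-21.3   1.  155.1]
1.0 [-0.008, 0.026, 0.018] [-28.2   1.  151.5]
0.9 [-0.005, 0.013, 0.009] [-34.7   1.  147.3]
0.8 [-0.002, 0.001, -0.0] [-40.8   1.  142.4]
0.7 [0.001, -0.01, -0.011] [-46.4   1.  136.9]
0.6 [0.004, -0.019, -0.023] [-51.4   1.  130.9]
0.5 [0.006, -0.028, -0.036] [-55.8   1.  124.5]
0.4 [0.008, -0.035, -0.05] [-59.5   1.  117.6]
0.3 [0.009, -0.041, -0.064] [-62.5   1.  110.4]
0.2 [0.01, -0.045, -0.079] [-64.7   1.  102.9]
0.1 [0.011, -0.048, -0.095] [-66.3   1.   95.3]
-0.0 [0.012, -0.05, -0.11] [-67.    1.   87.5]
```

View pics/w6b.png

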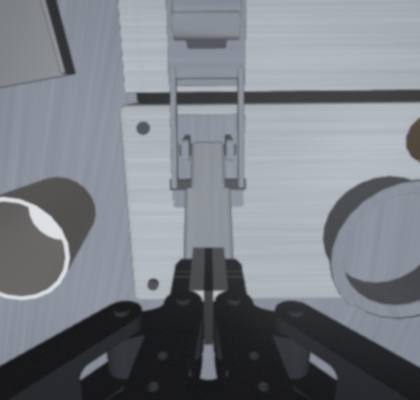

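The fingers push on the handle and the claw lies level at the keeper. The 5 N reaction matches a hooked latch, so I continue.

Call:
move_arm --plan '[[[0,-0.005,-0.006],0],[[0.001,-0.01,-0.011],0],[[0.0025,-0.0145,-0.017],0],[[0.004,-0.019,-0.023],0],[[0.005,-0.0235,-0.0295],0],[[0.006,-0.028,-0.036],0],[[0.007,-0.0315,-0.043],0],[[0.008,-0.035,-0.05],0],[[0.0085,-0.038,-0.057],0],[[0.009,-0.041,-0.064],0],[[0.009,-0.041,-0.064],0]]'

```text
time_s: 14.3
eef_pos: [0.5637, 0.0024, 0.1099]
orientation: [-1.925, -2.483, 0.001]
contact_force: [0.9, 0.5, 0.8]
gripper_width: 0.002
```

```bash
python3 path.py
```

```text
shift [-0.0185  0.0763  0.0883] turn 0.0001 tcp sifter mm [[-62.6   1.6 109.9]] F sifter [[ 0.3 -1.   0.8]] w 0.002 t 14.3 q6 1.32
1.2 [-0.023, 0.094, 0.096] [-14.   1. 158.]
1.1 [-0.02, 0.08, 0.09] [-21.3   1.  155.1]
1.0 [-0.016, 0.067, 0.083] [-28.2   1.  151.5]
0.9 [-0.013, 0.054, 0.075] [-34.7   1.  147.3]
0.8 [-0.01, 0.043, 0.065] [-40.8   1.  142.4]
0.7 [-0.007, 0.032, 0.054] [-46.4   1.  136.9]
0.6 [-0.005, 0.022, 0.042] [-51.4   1.  130.9]
0.5 [-0.002, 0.014, 0.029] [-55.8   1.  124.5]
0.4 [-0.0, 0.006, 0.015] [-59.5   1.  117.6]
0.3 [0.001, 0.001, 0.001] [-62.5   1.  110.4]
0.2 [0.002, -0.004, -0.014] [-64.7   1.  102.9]
0.1 [0.003, -0.007, -0.029] [-66.3   1.   95.3]
-0.0 [0.003, -0.008, -0.045] [-67.    1.   87.5]
```

The force has dropped to about 1 N, which is suspicious, so I look.

Run:
```python
from h import *
a=snap('wrist','w7.png')[:,:,::-1]; b=snap('scene','sc7.png')[:,:,::-1]
o=np.zeros((600,800,3),np.uint8); o[:400,:420]=a[:,120:540]; o[:300,420:]=cv2.resize(b[150:269,305:456],(380,300),interpolation=2); cv2.imwrite('pics/w7b.png',o)
p=np.load('p.npy'); print(proj('wrist',fr(p,pts(.3,-.3))).round().tolist(),proj('scene',fr(p,pts(.3,-.3))).round().tolist())
print([(n,[(np.round(r['at']),round(r['confidence'],2)) for r in nets.look_for(n,c)[:2]]) for c in('wrist','scene') for n in('thumb_barrel','claw')])
```

```text
[[333.0, 300.0], [333.0, 168.0], [334.0, -22.0], [333.0, 24.0]] [[315.0, 200.0], [337.0, 203.0], [366.0, 202.0], [361.0, 212.0]]
[('thumb_barrel', [(array([331.,  30.]), 0.75), (array([434., 175.]), 0.5)]), ('claw', [(array([325.,  31.]), 0.8)]), ('thumb_barrel', [(array([362., 202.]), 0.52)]), ('claw', [(array([358., 202.]), 0.53)])]
```

View pics/w7b.png

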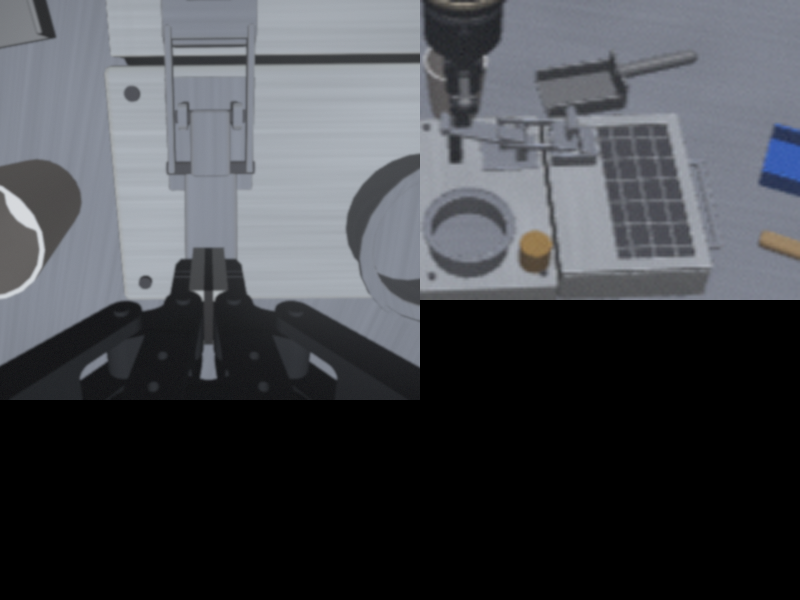

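Run:
```python
from h import *
a=cv2.imread('pics/scene0.png',0).astype(np.float32); b=cv2.imread('pics/sc7.png',0).astype(np.float32)
for n,sl in dict(cass=np.s_[205:265,385:430],sift=np.s_[230:270,300:350],blue=np.s_[195:235,440:490]).items():
    x,y=a[sl],b[sl]; w=cv2.createHanningWindow(x.shape[::-1],cv2.CV_32F); print(n,cv2.phaseCorrelate(x,y,w))
p=np.load('p.npy'); print('px per 10mm',np.diff(proj('scene',fr(p,[[.12,-.08,.06],[.11,-.08,.06]])),axis=0))
s=status.sense()
for x in(24,36): print(x,proj('wrist',fr(p,[x/1e3,.03,.06]),s).round(1))
```

```text
cass ((-3.2225319512291435, 0.009606378693778339), 0.6486494965023465)
sift ((0.0892692628569236, -0.11208812853088546), 0.9417748544216156)
blue ((0.008656921702566933, 0.044994498495032786), 1.0009020900726318)
px per 10mm [[-3.8352398   0.11134282]]
24 [[273.6  64.4]]
36 [[272.5  38.7]]
```

The cassette is drawn 8.4 mm, so it is hooked and the lever is simply nearing the toggle. I continue down.

Call:
move_arm --plan '[[[0.001,-0.002,-0.007],0],[[0.002,-0.004,-0.014],0],[[0.0025,-0.0055,-0.021],0],[[0.003,-0.007,-0.028],0],[[0.003,-0.0075,-0.033],0],[[0.003,-0.008,-0.036],0],[[0.003,-0.008,-0.036],0]]'

```text
time_s: 15.3
eef_pos: [0.5651, -0.0013, 0.092]
orientation: [-1.924, -2.483, 0.0]
contact_force: [0.3, -0.0, -0.3]
gripper_width: -0.002
```

```bash
python3 path.py|head -1
```

```text
shift [-0.0214  0.0837  0.1242] turn 0.0001 tcp sifter mm [[-66.6   1.1  92. ]] F sifter [[-0.1 -0.3 -0.3]] w -0.002 t 15.3 q6 1.32
```

Call:
move_arm --plan '[[[0,0,-0.003],0],[[0,0,-0.006],0],[[0,0,-0.008],0],[[0,0,-0.008],0]]'

```text
time_s: 15.7
eef_pos: [0.5652, -0.0012, 0.0882]
orientation: [-1.924, -2.483, 0.0]
contact_force: [-0.3, -0.1, -0.1]
gripper_width: 0.002
```

```bash
python3 path.py|head -1
```

```text
shift [-0.0216  0.0836  0.1319] turn 0.0001 tcp sifter mm [[-66.6   1.   88.2]] F sifter [[ 0.   0.4 -0.1]] w 0.002 t 15.7 q6 1.32
```

Call:
move_arm --plan '[[[0,0,0.06],0],[[0,0,0.15],0],[[0,0,0.24],0],[[0,0,0.32],0],[[-0.05,0.18,0.32],0],[[-0.05,0.18,0.32],0],[[-0.05,0.18,0.32],0],[[-0.05,0.18,0.32],0]]'

```text
time_s: 16.5
eef_pos: [0.5401, 0.0895, 0.2484]
orientation: [1.922, 2.485, -0.0]
contact_force: [0.3, -0.8, -0.6]
gripper_width: -0.003
```

Run:
```python
from h import *
wa=snap('wrist','w8.png')[:,:,::-1]; b0=snap('scene','sc8.png')[:,:,::-1]
o=np.zeros((540,800,3),np.uint8); o[:,:400]=cv2.resize(wa[110:380,220:420],(400,540)); o[:316,400:]=cv2.resize(b0[150:269,305:456],(400,316),interpolation=2); cv2.imwrite('pics/w8b.png',o)
p=np.load('p.npy'); print(proj('wrist',fr(p,pts(0,-.2))).round().tolist())
a=cv2.imread('pics/scene0.png',0).astype(np.float32); b=cv2.imread('pics/sc8.png',0).astype(np.float32)
sl=np.s_[205:265,385:430]; w=cv2.createHanningWindow((45,60),cv2.CV_32F); print(cv2.phaseCorrelate(a[sl],b[sl],w)); plan(0,0,.2)
```

```text
[[332.0, 286.0], [332.0, 229.0], [332.0, 150.0], [332.0, 149.0]]
((-3.2966536506435773, -0.19580855606719183), 0.5386333207730893)
shift [ 0.0184 -0.0495 -0.0965] turn 0.0001 tcp sifter mm [[ 26.2   2.7 248.2]] F sifter [[-0.4 -0.6  0.3]] w -0.002 t 16.6 q6 1.48
```

View pics/w8b.png

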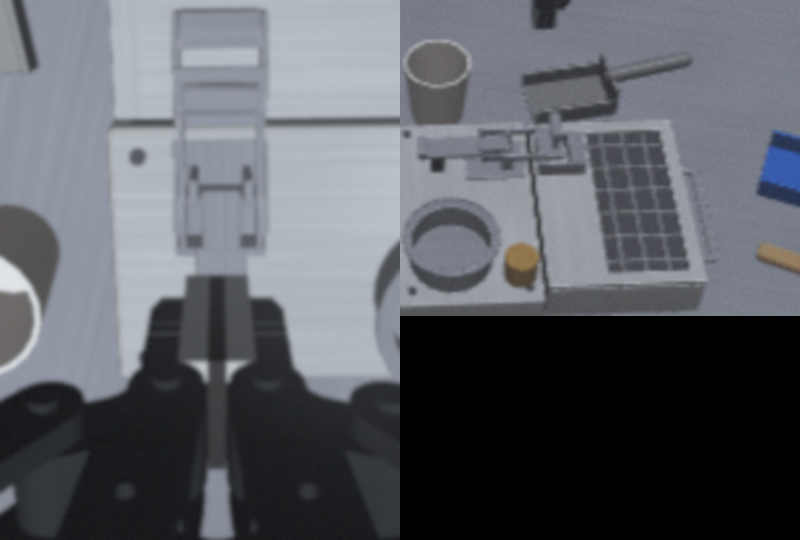

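The lever lies flat on its rest, the claw is hooked at the keeper, and the seam has narrowed with the cassette drawn about 8.6 mm. The robot is clear, so I hand in.

```bash
python3 -c "
from h import *
print(ctrl.finish_job())"
```

```text
the job is handed in; nothing more can be done
None
```

The sieve cassette is clamped to the sifter and the job is handed in, at about 17 s of the 67 s allowed. `finish_job()` reports no verdict, so the result rests on my own checks.

**What I did:** I gripped the thumb barrel by its end faces at 20 N and lowered the tooth into the slot; my estimate from the arm's position put the tip at z ≈ 68 mm, with the lever at about 1.07 rad. I pulled the tooth snug to a measured 13.6 N, about 10 N of it on the crossbar. Then I let go and pushed the lever down over centre with closed fingers.

**Last checks:**
- **Lever:** the last pictures show it flat on its rest. Lowering the closed fingers to z ≈ 88 mm met no contact, which puts it at or very near its stop.
- **Claw:** it is still in place at the keeper in the last pictures. The tooth tip is hidden there, so its depth after closing was not measured directly.
- **Cassette:** comparing the scene pictures from before and after gives about 8.6 mm of draw.
- **Forces:** measured forces on the tool stayed below 16 N, read between moves only. The force between lever and rest was not measured.
- **Bystanders:** the cup, grey scoop and brass weight look unmoved in the last picture, and the blue scoop measured unmoved before the final push. I did not check the jar, bowl or brush.

One reading disagreed on the way: the push force fell to about 1 N at 0.3 rad, which looked like a slipped claw. The cassette was already drawn 8.4 mm at that point, so it was hooked and nearing dead centre.

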